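# Find the remote its slot in the graded rack

## Task

One TV remote has been left standing loose in the wide pocket at the end of the wooden remote rack. Move it, upright, into the narrowest of the rack's five slots that takes it all the way down without forcing - nobody knows how thick it is, so the slots have to be tried by feel - and leave it standing there fully home. Press and lower it only gently, and leave the mesh tray's two other remotes, the hedgehog and the timer plug as they are.

Things in the scene. Friction and masses are not known exactly. Their poses are not given: they have to be found in the camera images.
- remote_a_mid (a point): TV remote, near black, upright; point = middle of its slim part, 75 mm above its flat foot. z up, x along its width (42 mm), +y out of the button face. 150 mm tall, about 110 g. Slim part 12 mm thick (button face 6 mm along +y), alike on all three. Below 78 mm from the foot a battery hump swells from the back (-y), down to the foot: 15 to 22 mm thick in all, different on each, not known which.
- remote_b_mid (a point): TV remote, mid grey, upright; point = middle of its slim part, 75 mm above its flat foot. z up, x along its width (42 mm), +y out of the button face. 150 mm tall, about 110 g. Slim part 12 mm thick (button face 6 mm along +y), alike on all three. Below 78 mm from the foot a battery hump swells from the back (-y), down to the foot: 15 to 22 mm thick in all, different on each, not known which.
- remote_c_mid (a point): TV remote, light grey, upright; point = middle of its slim part, 75 mm above its flat foot. z up, x along its width (42 mm), +y out of the button face. 150 mm tall, about 110 g. Slim part 12 mm thick (button face 6 mm along +y), alike on all three. Below 78 mm from the foot a battery hump swells from the back (-y), down to the foot: 15 to 22 mm thick in all, different on each, not known which.
- rack: Wooden remote rack that stays put, 61 (x) by 196 (y) mm, 53 mm tall; origin under its middle, +y to its narrow end. In a row from the +y end: slots 1 (narrowest) to 5 (widest), then a 40 mm pocket. The 7 walls across the row are 8 mm thick with fully rounded tops; all floors are flat, level, 45 mm below the rim.
- slot1 (a point): Centre of the mouth of slot 1, at rim height, 13 mm wide (y), 47 mm long (x); axes as the rack's, z up. In the right slot a remote has about 1.5 mm of play in thickness; the next narrower one is 2 mm too tight for it and stops its foot within 6 mm of the rim. Slots 2 to 5 are alike but wider.
- slot2 (a point): Centre of the mouth of slot 2, at rim height, 16.5 mm wide (y), 47 mm long (x); axes as the rack's, z up.
- slot3 (a point): Centre of the mouth of slot 3, at rim height, 20 mm wide (y), 47 mm long (x); axes as the rack's, z up.
- slot4 (a point): Centre of the mouth of slot 4, at rim height, 23.5 mm wide (y), 47 mm long (x); axes as the rack's, z up.
- slot5 (a point): Centre of the mouth of slot 5, at rim height, 27 mm wide (y), 47 mm long (x); axes as the rack's, z up.
- pocket (a point): Centre of the floor of the wide pocket at the wide end of the rack, 47 (x) by 40 (y) mm; one of the three remotes stands in it, button face towards +y. Axes as the rack's.
- cells (a point): Centre of the row of three upright cells along the far side of the stainless mesh tray, at their rims, 56 mm above the sideboard; two of them hold the other two remotes, feet level with those in the rack. The tray (207 by 145 mm) stands left of the rack and stays put.
- hedgehog: Ceramic hedgehog figurine, about 65 mm long and 58 mm tall, on the open part of the mesh tray; origin under its middle. Not to be disturbed.
- timer_plug: White plastic timer plug, 62 by 50 mm, 58 mm tall to the tips of its pins, lying pins up on the open part of the mesh tray; origin under its middle. Not to be disturbed.
Mind the look-alikes: they are no part of the job. What is shaped like the part that bears remote_a_mid but orange, pink or turquoise is not meant.

How it is judged:
By the outcome, as a careful person would: the job done as asked, in the order asked, and still so for the second after the job is handed in, with the robot touching nothing.
It also fails if it takes over 48 s, if anything falls off the work surface, if the arm or the gripper's body presses on something with over 40 N, if the wrist force passes 120 N, or if a joint passes its speed limit or range.

## Robot

A 6-joint arm with a two-finger parallel gripper is mounted at the origin on the work surface. World frame = base frame: x ahead of the robot, y to its left, z up, the work surface at z = 0. Lengths are in mm, angles in rad, forces in N, time in s.
With the tool pointing down it reaches from about 250 to 775 mm from the base axis. Payload 8.9 kg.
Tool frame: the origin (TCP) lies on the centre line of the jaws, within the pads' length; the fingertips stand ctrl.nose_length ahead of it and the grasp point (between the pads) lies 2 mm behind it (ctrl.nose_length is the distance from the TCP to the fingertips, in mm); z points along the fingers, y is the line along which they close (so a half turn about z gives the same grasp; the last joint's range is limited). The gripper opens to 85 mm and grips with 20 to 120 N. Pads are 22 mm wide; open, the fingers measure 114 mm over their backs; the gripper's body (76 mm by 85 mm) begins 54 mm behind the grasp point. The pads swing forward as they close: fully open they stand 13 mm farther back than shut.
Start: joints at [1.091, 0.291, -0.153, 1.127, 0, 1.431], TCP at [175.471, 494.807, 248.305] pointing down, gripper open.
Joint ranges: [-2.52, 2.52], [-0.91, 1.74], [-1.3, 1.37], [-1.96, 2.02], [-1.52, 1.47], [-3.14, 3.14]. Speed limits (rad/s): [2.22, 2.22, 2.79, 3.14, 3.14, 3.14].

## Interface

Orientations are given as [roll, pitch, yaw] about the fixed x, y, z axes, in that order (R = Rz(yaw) Ry(pitch) Rx(roll)).
In Python, from cell import ctrl, grab_frame, camera_params, look_for gives the robot as it stands.
- The arm moves only by the tool step_arm, never from a script. Its argument "targets" is a list of rows, each a list of 5 numbers: the shift along the tool's x, y, z in mm, then the turn about the tool's z in rad, then the closure in counts, from 0 (fully open) to 255 (shut). A call has 1 to 20 rows; each row shifts and turns the commanded pose from where the row before left it, along the tool's axes as they then stand; what a row does not reach is not made up. A row lasts 1/8 s, in which the tool goes at most 62.5 mm and 10.7 degrees, less where a joint would pass 70% of its speed; a pose out of reach is approached as far as the arm can. A call with a gripper value outside its range is refused whole. The fingers move at their own pace and stop on an object; "force" is the grip in N (left out, the last holds). Time passes only in rows, so rows that do not move let the fingers close. It gives the time, the measured TCP pose, the force, the opening and the grip force at its end, in the units of the state.
- ctrl.get_obs(): the state, without advancing time (a new reading comes with each control period).
- grab_frame(name): name is "side" or "top"; returns the picture (480x640x3 uint8, blue, green, red); there is no depth.
- camera_params(name): a dict with "camera_matrix" (3x3 intrinsics, pixels), "cam_to_world" (4x4, takes a point from camera to world coordinates). Camera axes: x right, y up, looking along -z (the intrinsics and any distortion apply to the point x, -y, -z); pixel columns grow to the right and rows downward; lengths in mm; the calibration is good to about 2 mm. A picture is of the moment at which its call begins. camera_params takes no time and is no camera call.
- ctrl.finish_job(): hands the job in; it is judged then, once.
Trained networks look in the newest picture that a camera, given by its name, has taken for a name from the list of things; names that differ only in an ending like _2 or _b are one class to them, and where a whole thing is asked for, a point or a joint stands for the part that bears it (a point fixed in the world has none). Each returns a list of dicts, best first, with "confidence" (0 to 1); they miss things now and then, are a little off and sometimes report something else, mostly with a low value. They report only what shows in the picture. A call takes as long as a camera call. They do not tell look-alikes from the thing itself.
- look_for(thing, camera): "point" ([x, y, z] in mm, in world coordinates, good to about 4 mm: the middle of the surface that is visible of it).
The state is a dict: "t": time; "qpos": joint angles; "dq": joint speeds; "effort": joint torques, N m; "position": TCP position; "tool_rot": TCP orientation; "contact_force": force on the tool from outside, world axes, zero at the start; "ft_torque": the same for the moment, N m; "width": finger opening in mm; "finger_force": force on a finger pad.
Only numpy, scipy, OpenCV 4.12 (cv2) and the standard library are available. Lean on these libraries where they do the work, as an engineer would, in place of code of your own. Each camera call takes 0.05 s, during which the arm holds its last target. There are 200 camera calls.

## Working session

There is one attempt and no reset: what is moved stays moved. The work goes in short steps, Python scripts to look and compute and a tool call to move; the robot and the scene stay as the last step left them, time stands still between calls to the robot, and variables do not carry over. Pictures are saved under pics/ and viewed, at most 10 in all, crops included, and the job is handed in when it is done.

Besides the shell and the picture viewer there is one more tool, called after "Call:" as name([rows], argument=value, ...), one row to a line, values as JSON. step_arm: Moves the arm, as the interface text tells. Its arguments: {"type":"object","properties":{"targets":{"type":"array"},"force":{"type":"number"}},"required":["targets"]}

```bash
mkdir -p pics
cat > h.py <<'E'
import numpy as np,cv2
from cell import ctrl,grab_frame,camera_params,look_for
def snap(c,n):
    f=grab_frame(c); cv2.imwrite(f'pics/{n}.png',f); return f
def proj(c,p):
    P=camera_params(c);T=np.linalg.inv(P['cam_to_world']);q=T@np.r_[p,1];q=q[:3]*[1,-1,-1]
    u=P['camera_matrix']@(q/q[2]);return u[:2].round(1)
def unproj(c,uv,z):
    P=camera_params(c);M=np.array(P['cam_to_world']);d=np.linalg.inv(P['camera_matrix'])@np.r_[uv,1]
    d=M[:3,:3]@(d*[1,-1,-1]);o=M[:3,3];return (o+d*(z-o[2])/d[2]).round(1)
E
python3 - <<'E'
from h import *
o=ctrl.get_obs();print({k:np.round(v,3).tolist() for k,v in o.items()},ctrl.nose_length)
for c in('top','side'):
    snap(c,c+'0'); P=camera_params(c);print(c,np.round(P['cam_to_world'],2).tolist(),np.round(P['camera_matrix'],0).tolist(),{k for k in P})
    for t in('remote_a_mid','rack','hedgehog','timer_plug'):
        for d in look_for(t,c):print(t,np.round(d['point']),round(d['confidence'],2),proj(c,d['point']))
E
```

```text
{'t': 0.0, 'qpos': [1.091, 0.291, -0.154, 1.127, -0.0, 1.431], 'dq': [0.0, -0.001, -0.001, -0.0, 0.001, 0.001], 'effort': [-0.002, -53.714, 33.137, 0.016, -0.0, 0.0], 'position': [175.302, 494.441, 247.741], 'tool_rot': [-3.14, -0.0, 2.801], 'contact_force': [-0.353, -0.204, 0.27], 'ft_torque': [0.0, -0.012, 0.012], 'finger_force': 0.0, 'width': 85.312} 17.0
top [[-0.01, 0.99, -0.13, 384.57], [-1.0, -0.01, 0.01, -21.92], [0.01, 0.13, 0.99, 1182.29], [0.0, 0.0, 0.0, 1.0]] [[556.0, 0.0, 319.0], [0.0, 556.0, 237.0], [0.0, 0.0, 1.0]] {'cam_to_world', 'camera_matrix'}
remote_a_mid [ 537. -304.  108.] 0.75 [459.7 229.9]
remote_a_mid [ 500. -180.  126.] 0.69 [398.4 248.3]
remote_a_mid [ 609. -198.  102.] 0.63 [404.4 194.8]
remote_a_mid [ 482. -104.   44.] 0.62 [356.  261.4]
remote_a_mid [ 466. -279.  109.] 0.57 [448.9 266. ]
rack [ 486. -105.   45.] 0.6 [356.4 259.7]
hedgehog [380. 141.  51.] 0.73 [235.3 312.8]
hedgehog [ 481. -106.   42.] 0.24 [356.6 262. ]
timer_plug [396.  74.  39.] 0.67 [269.3 304.4]
timer_plug [ 485. -105.   49.] 0.37 [356.5 260. ]
side [[0.96, 0.18, -0.22, 304.28], [-0.28, 0.65, -0.71, -669.05], [0.02, 0.74, 0.67, 734.58], [0.0, 0.0, 0.0, 1.0]] [[591.0, 0.0, 308.0], [0.0, 591.0, 244.0], [0.0, 0.0, 1.0]] {'cam_to_world', 'camera_matrix'}
remote_a_mid [ 532. -324.   95.] 0.88 [397.4 414.1]
remote_a_mid [ 499. -190.  103.] 0.81 [337.5 333.3]
remote_a_mid [ 460. -289.   85.] 0.79 [332.6 408.4]
remote_a_mid [ 607. -206.   89.] 0.68 [414.  331.6]
rack [ 473. -102.   42.] 0.57 [301.3 318.9]
hedgehog [376. 130.  42.] 0.97 [212.1 232.8]
hedgehog [475. -98.  42.] 0.53 [301.7 316.3]
timer_plug [393.  62.  40.] 0.78 [229.2 257.6]
```

View pics/top0.png

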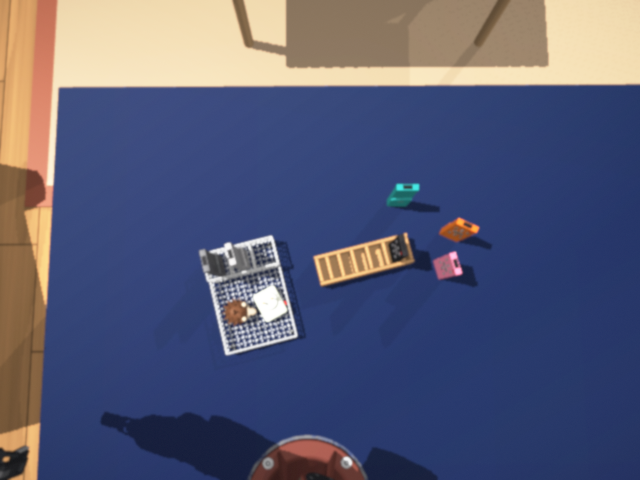

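View pics/side0.png

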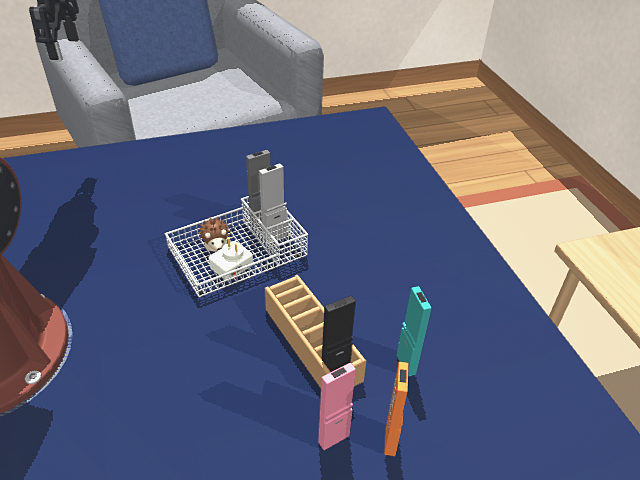

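The top view shows the rack from about (316,270) at its narrow end to (412,248) at the pocket. The candidates for the remote are:

- black in the pocket: top (400,248), side (340,330)
- pink: side (337,408)
- orange: side (397,410)
- turquoise: side (414,330)
- mid grey in the tray: side (258,180)
- light grey in the tray: side (271,190)

By the description I choose the black one in the pocket, and I'll check it in one crop.

Run:
```python
from h import *
a=cv2.imread('pics/top0.png')[225:295,305:425];b=cv2.imread('pics/side0.png')[265:395,255:375]
a=cv2.resize(a,None,fx=4,fy=4,interpolation=2);b=cv2.resize(b,None,fx=4,fy=4,interpolation=2)
a=cv2.copyMakeBorder(a,0,520-280,0,0,0);cv2.imwrite('pics/c1.png',cv2.resize(np.hstack([a,b]),None,fx=.83,fy=.83))
```

```text
(no output)
```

View pics/c1.png

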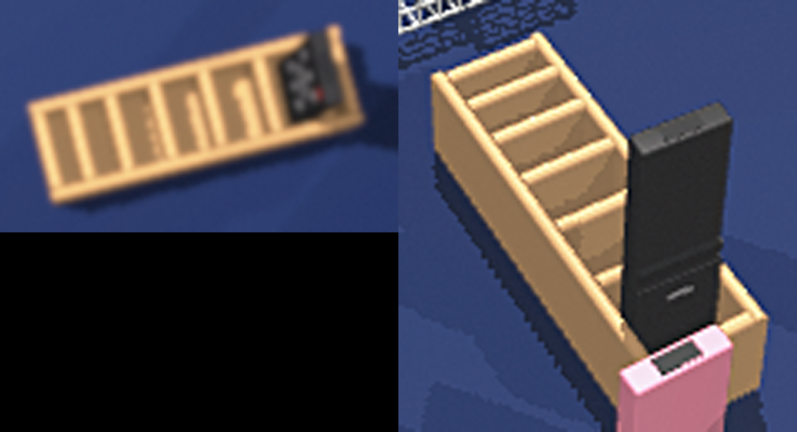

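Black remote confirmed: it stands in the wide pocket at crop (680,230), back and hump facing the pocket end. Next I fit the rack pose from corners in both views.

Run:
```python
from h import *
from scipy.optimize import least_squares
T=lambda u,v:(305+u/3.32,225+v/3.32)
S=lambda u,v:(255+(u-398.4)/3.32,265+v/3.32)
hx,hy=30.5,98
# rack frame: +y narrow end (world +y), +x -> world +x
ob=[('top',T(28,102),(hx,hy)),('top',T(52,203),(-hx,hy)),('top',T(340,27),(hx,-hy)),('top',T(363,125),(-hx,-hy)),
('side',S(433,75),(-hx,hy)),('side',S(541,35),(hx,hy)),('side',S(766,318),(hx,-hy))]
def R(p,w):
    c,s=np.cos(p[2]),np.sin(p[2]);return np.r_[p[0]+c*w[0]-s*w[1],p[1]+s*w[0]+c*w[1],53]
for cs in(('top',),('side',),('top','side')):
    f=lambda p:np.concatenate([proj(c,R(p,w))-uv for c,uv,w in ob if c in cs])
    r=least_squares(f,[490,-110,.2],diff_step=1e-3);print(cs,r.x.round(3),r.fun.round(1))
p=r.x
for n,y in(('pocket',98-8-40/2-0-156+0),):pass
ys=98-8;W=[13,16.5,20,23.5,27,40]
for i,w in enumerate(W):
    print(i+1,y:=ys-w/2,R(p,(0,y)).round(1));ys-=w+8
print(ys)
# remote top face: dark in images
for c,uv in(('top',T(322,62)),('side',S(682,131))):
    print(c,unproj(c,uv,158))
for cand in((0,-60),(0,-70),(0,-80)):
    q=R(p,cand);q[2]=158;print(cand,q.round(),proj('top',q),proj('side',q))
q=R(p,(0,-70)); print('yaw',p[2])
```

```text
('top',) [ 4.85557e+02 -1.20252e+02  2.06000e-01] [ 0.6 -0.7 -0.4 -1.8 -0.   1.7 -0.   1.1]
('side',) [ 4.83841e+02 -1.20807e+02  1.87000e-01] [ 0.7 -2.   2.4 -2.  -2.9  1.5]
('top', 'side') [ 4.84155e+02 -1.20447e+02  1.94000e-01] [ 0.7 -0.7 -0.6 -1.7  0.4  3.   0.1  2.5  0.5 -2.   2.1 -2.1 -2.5  1. ]
1 83.5 [468.1 -38.5  53. ]
2 60.75 [472.5 -60.8  53. ]
3 34.5 [477.5 -86.6  53. ]
4 4.75 [ 483.2 -115.8   53. ]
5 -28.5 [ 489.6 -148.4   53. ]
6 -70.0 [ 497.6 -189.1   53. ]
-98.0
top [ 505. -182.  158.]
side [ 500.9 -187.5  158. ]
(0, -60) [ 496. -179.  158.] [400.7 248.7] [334.7 300.8]
(0, -70) [ 498. -189.  158.] [405.9 247.6] [338.4 305.9]
(0, -80) [ 500. -199.  158.] [411.2 246.5] [342.3 311.1]
yaw 0.19362851466722666
```

```bash
sed -i 's/return u\[:2\].round(1)/return u[:2]/' h.py
cat > fit.py <<'E'
from h import *
from scipy.optimize import least_squares
T=lambda u,v:(305+u/3.32,225+v/3.32)
S=lambda u,v:(255+(u-398.4)/3.32,265+v/3.32)
hx,hy=30.5,98
ob=[('top',T(28,102),(hx,hy)),('top',T(52,203),(-hx,hy)),('top',T(340,27),(hx,-hy)),('top',T(363,125),(-hx,-hy)),
('side',S(433,75),(-hx,hy)),('side',S(541,35),(hx,hy)),('side',S(766,318),(hx,-hy))]
def R(p,w):
    c,s=np.cos(p[2]),np.sin(p[2]);return np.r_[p[0]+c*w[0]-s*w[1],p[1]+s*w[0]+c*w[1],53]
for cs in(('top',),('side',),('top','side')):
    f=lambda p:np.concatenate([proj(c,R(p,w))-uv for c,uv,w in ob if c in cs])
    r=least_squares(f,[490,-110,.2]);print(cs,r.x.round(3),r.fun.round(1))
p=r.x
ys=98-8;W=[13,16.5,20,23.5,27,40]
for i,w in enumerate(W):
    y=ys-w/2;print(i+1,y,R(p,(0,y)).round(1));ys-=w+8
for c,uv in(('top',T(322,62)),('side',S(682,131))): print(c,unproj(c,uv,158))
o=ctrl.get_obs()
from scipy.spatial.transform import Rotation as Ro
Rt=Ro.from_euler('xyz',o['tool_rot']).as_matrix();print(Rt.round(3).tolist())
for z in (53,158):
  for cand in((0,-60),(0,-65),(0,-70),(0,-75)):
    q=R(p,cand);q[2]=z;print(z,cand,q.round(1),proj('top',q).round(1),proj('side',q).round(1))
E
python3 fit.py
```

```text
('top',) [ 4.85684e+02 -1.20229e+02  2.32000e-01] [ 0.4  0.5  0.3 -0.8 -0.7  0.5  0.  -0.2]
('side',) [ 4.84761e+02 -1.22656e+02  2.34000e-01] [-0.7  0.2  0.4 -1.   0.3  0.5]
('top', 'side') [ 4.85265e+02 -1.21277e+02  2.33000e-01] [ 0.9  0.7  0.8 -0.6 -0.2  0.7  0.5 -0.  -0.6 -0.5  0.5 -1.6  0.3 -0.3]
1 83.5 [466. -40.  53.]
2 60.75 [471.2 -62.2  53. ]
3 34.5 [477.3 -87.7  53. ]
4 4.75 [ 484.2 -116.7   53. ]
5 -28.5 [ 491.9 -149.    53. ]
6 -70.0 [ 501.4 -189.4   53. ]
top [ 505. -182.  158.]
side [ 500.9 -187.5  158. ]
[[-0.942, 0.334, -0.0], [0.334, 0.942, -0.0], [0.0, -0.0, -1.0]]
53 (0, -60) [ 499.1 -179.7   53. ] [393.1 252.6] [333.5 349.9]
53 (0, -65) [ 500.3 -184.5   53. ] [395.4 252. ] [335.3 352.4]
53 (0, -70) [ 501.4 -189.4   53. ] [397.8 251.4] [337.2 354.9]
53 (0, -75) [ 502.6 -194.2   53. ] [400.1 250.8] [339.  357.4]
158 (0, -60) [ 499.1 -179.7  158. ] [400.8 246.8] [337.2 300.4]
158 (0, -65) [ 500.3 -184.5  158. ] [403.4 246.2] [339.2 302.9]
158 (0, -70) [ 501.4 -189.4  158. ] [406.  245.5] [341.3 305.4]
158 (0, -75) [ 502.6 -194.2  158. ] [408.6 244.9] [343.3 307.9]
```

Call:
step_arm([
  [0, 0, 0, -0.1435, 0],
  [0, 0, 0, -0.1435, 0],
  [0, 0, 0, -0.1435, 0],
  [0, 0, 0, -0.1435, 0],
  [-10, -46, 0, 0, 0],
  [-10, -46, 0, 0, 0],
  [-10, -46, 0, 0, 0],
  [-10, -46, 0, 0, 0],
  [-10, -46, 0, 0, 0],
  [-10, -46, 0, 0, 0],
  [-10, -46, 0, 0, 0],
  [-10, -46, 0, 0, 0],
  [-10, -46, 0, 0, 0],
  [-10, -46, 0, 0, 0],
  [-10, -46, 0, 0, 0],
  [-10, -46, 0, 0, 0],
  [-10, -46, 0, 0, 0],
  [-10, -46, 0, 0, 0],
  [-10, -46, 0, 0, 0],
  [-10, -46, 0, 0, 0],
])

```text
t: 3.0
position: [501.8, -185.9, 248.3]
tool_rot: [-3.142, 0.0, -2.909]
contact_force: [1.0, 0.2, 0.1]
width: 85.6
finger_force: 0.0
```

Call:
step_arm([
  [0, 0, 30, 0, 0],
  [0, 0, 30, 0, 0],
  [0, 0, 30, 0, 0],
  [0, 0, 25, 0, 0],
  [0, 0, 15, 0, 0],
  [0, 0, 0, 0, 0],
])

```text
t: 3.75
position: [500.8, -184.0, 117.7]
tool_rot: [3.141, -0.001, -2.908]
contact_force: [-0.4, -0.4, -0.0]
width: 85.4
finger_force: 0.0
```

Run:
```python
from h import *
a=snap('top','x')[195:315,325:475];b=snap('side','x')[215:395,255:435]
a=cv2.resize(a,(400,320),interpolation=2);b=cv2.resize(b,(400,400),interpolation=2)
a=cv2.copyMakeBorder(a,0,80,0,0,0);cv2.imwrite('pics/c2.png',np.hstack([a,b]))
```

```text
(no output)
```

View pics/c2.png

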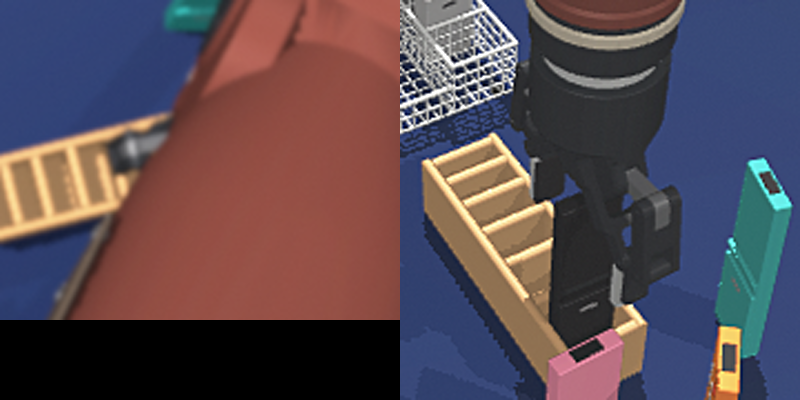

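Jaws straddle the black remote: pads at crop (545,180) and (622,265), remote between. I close gently.

Call:
step_arm([
  [0, 0, 0, 0, 120],
  [0, 0, 0, 0, 160],
  [0, 0, 0, 0, 180],
  [0, 0, 0, 0, 195],
  [0, 0, 0, 0, 205],
  [0, 0, 0, 0, 215],
  [0, 0, 0, 0, 225],
  [0, 0, 0, 0, 240],
  [0, 0, 0, 0, 255],
  [0, 0, 0, 0, 255],
  [0, 0, 0, 0, 255],
], force=35)

```text
t: 5.22
position: [501.2, -184.3, 118.3]
tool_rot: [3.142, -0.0, -2.908]
contact_force: [-0.5, -0.8, 0.5]
width: 11.6
finger_force: 34.5
```

Call:
step_arm([
  [0, 0, -3, 0, 255],
  [0, 2, 0, 0, 255],
  [0, 2, 0, 0, 255],
  [0, 1, 0, 0, 255],
  [0, 1, 0, 0, 255],
  [0, 0, 0, 0, 255],
  [0, 0, 0, 0, 255],
])

```text
t: 6.1
position: [499.9, -178.5, 121.3]
tool_rot: [-3.142, 0.0, -2.908]
contact_force: [1.6, -0.1, -0.5]
width: 11.7
finger_force: 34.4
```

Call:
step_arm([
  [0, 1, 0, 0, 255],
  [0, 1, 0, 0, 255],
  [0, 0, 0, 0, 255],
])

```text
t: 6.48
position: [499.4, -176.4, 121.3]
tool_rot: [3.142, 0.0, -2.908]
contact_force: [-0.5, -0.4, -1.2]
width: 11.9
finger_force: 34.4
```

Call:
step_arm([
  [0, 1, 0, 0, 255],
  [0, 0, 0, 0, 255],
])

```text
t: 6.72
position: [499.1, -175.5, 121.3]
tool_rot: [3.142, -0.0, -2.908]
contact_force: [-0.6, 0.5, -0.9]
width: 11.7
finger_force: 34.4
```

Call:
step_arm([
  [0, 1, 0, 0, 255],
  [0, 0, 0, 0, 255],
])

```text
t: 6.98
position: [498.9, -174.5, 121.3]
tool_rot: [3.142, -0.0, -2.908]
contact_force: [-0.2, -0.5, -0.4]
width: 11.5
finger_force: 34.4
```

Call:
step_arm([
  [0, 1, 0, 0, 255],
  [0, 0, 0, 0, 255],
])

```text
t: 7.22
position: [498.7, -173.5, 121.3]
tool_rot: [-3.142, -0.0, -2.908]
contact_force: [-0.1, -0.4, -1.3]
width: 11.5
finger_force: 34.4
```

Call:
step_arm([
  [0, 0.5, 0, 0, 255],
  [0, 0, 0, 0, 255],
])

```text
t: 7.48
position: [498.6, -173.3, 121.3]
tool_rot: [-3.141, 0.0, -2.908]
contact_force: [0.4, -1.0, -1.5]
width: 11.4
finger_force: 34.3
```

Call:
step_arm([
  [0, 0.7, 0, 0, 255],
  [0, 0, 0, 0, 255],
])

```text
t: 7.72
position: [498.6, -173.0, 121.4]
tool_rot: [-3.14, 0.0, -2.909]
contact_force: [-0.1, -4.4, -3.4]
width: 11.6
finger_force: 34.2
```

Call:
step_arm([
  [0, 0.7, 0, 0, 255],
  [0, 0, 0, 0, 255],
])

```text
t: 7.98
position: [498.5, -172.7, 121.4]
tool_rot: [-3.14, -0.0, -2.909]
contact_force: [0.4, -6.5, -4.8]
width: 11.8
finger_force: 34.3
```

Call:
step_arm([
  [0, 0.7, 0, 0, 255],
  [0, 0, 0, 0, 255],
])

```text
t: 8.22
position: [498.5, -172.4, 121.5]
tool_rot: [-3.139, -0.0, -2.909]
contact_force: [1.0, -7.5, -4.5]
width: 11.6
finger_force: 34.4
```

Call:
step_arm([
  [0, -4, 0, 0, 255],
  [0, -4, 0, 0, 255],
  [0, -4, 0, 0, 255],
  [0, -4, 0, 0, 255],
  [0, -2, 0, 0, 255],
  [0, 0, 0, 0, 255],
  [0, 0, 0, 0, 255],
])

```text
t: 9.1
position: [502.2, -188.5, 121.3]
tool_rot: [3.141, -0.0, -2.908]
contact_force: [0.0, -0.4, -1.6]
width: 11.8
finger_force: 34.9
```

Call:
step_arm([
  [0, -1, 0, 0, 255],
  [0, -1, 0, 0, 255],
  [0, 0, 0, 0, 255],
])

```text
t: 9.48
position: [502.7, -190.6, 121.3]
tool_rot: [-3.142, -0.0, -2.908]
contact_force: [-0.6, 0.5, -1.1]
width: 11.5
finger_force: 34.9
```

Call:
step_arm([
  [0, -1, 0, 0, 255],
  [0, 0, 0, 0, 255],
])

```text
t: 9.72
position: [503.0, -191.6, 121.3]
tool_rot: [-3.142, 0.0, -2.908]
contact_force: [-1.0, -0.6, -1.3]
width: 11.6
finger_force: 34.9
```

Call:
step_arm([
  [0, -1, 0, 0, 255],
  [0, -0.5, 0, 0, 255],
  [0, 0, 0, 0, 255],
])

```text
t: 10.1
position: [503.3, -193.0, 121.3]
tool_rot: [-3.142, -0.0, -2.908]
contact_force: [-0.3, 0.1, -1.0]
width: 11.4
finger_force: 34.9
```

Call:
step_arm([
  [0, -0.7, 0, 0, 255],
  [0, 0, 0, 0, 255],
])

```text
t: 10.35
position: [503.5, -193.7, 121.3]
tool_rot: [-3.142, 0.0, -2.908]
contact_force: [-0.5, 0.2, -1.0]
width: 11.3
finger_force: 34.9
```

Call:
step_arm([
  [0, -0.7, 0, 0, 255],
  [0, 0, 0, 0, 255],
])

```text
t: 10.6
position: [503.6, -194.4, 121.3]
tool_rot: [-3.142, 0.0, -2.908]
contact_force: [0.3, -0.4, -1.1]
width: 11.5
finger_force: 34.9
```

Call:
step_arm([
  [0, -0.7, 0, 0, 255],
  [0, 0, 0, 0, 255],
])

```text
t: 10.85
position: [503.8, -195.0, 121.3]
tool_rot: [-3.142, 0.0, -2.908]
contact_force: [0.3, -0.9, -0.6]
width: 11.7
finger_force: 34.9
```

Call:
step_arm([
  [0, -0.7, 0, 0, 255],
  [0, 0, 0, 0, 255],
])

```text
t: 11.1
position: [504.0, -195.7, 121.3]
tool_rot: [-3.142, 0.0, -2.908]
contact_force: [-0.8, -0.5, -0.9]
width: 11.7
finger_force: 34.9
```

Call:
step_arm([
  [0, -0.7, 0, 0, 255],
  [0, 0, 0, 0, 255],
])

```text
t: 11.35
position: [504.1, -196.4, 121.3]
tool_rot: [-3.142, -0.0, -2.908]
contact_force: [-0.3, 0.0, -0.1]
width: 11.6
finger_force: 34.9
```

Call:
step_arm([
  [0, -1.2, 0, 0, 255],
  [0, 0, 0, 0, 255],
])

```text
t: 11.6
position: [504.3, -197.4, 121.3]
tool_rot: [3.141, -0.0, -2.908]
contact_force: [0.0, 2.3, -0.2]
width: 11.4
finger_force: 35.1
```

Call:
step_arm([
  [0, -0.7, 0, 0, 255],
  [0, 0, 0, 0, 255],
])

```text
t: 11.85
position: [504.3, -197.7, 121.2]
tool_rot: [3.14, -0.0, -2.908]
contact_force: [-1.5, 4.4, 2.3]
width: 11.9
finger_force: 35.2
```

Call:
step_arm([
  [0, -0.7, 0, 0, 255],
  [0, 0, 0, 0, 255],
])

```text
t: 12.1
position: [504.3, -197.9, 121.2]
tool_rot: [3.14, -0.0, -2.908]
contact_force: [-1.1, 6.6, 2.1]
width: 11.3
finger_force: 35.5
```

Call:
step_arm([
  [0, 5, 0, 0, 255],
  [0, 5, 0, 0, 255],
  [0, 4, 0, 0, 255],
  [1, 0, 0, 0, 255],
  [0, 0, 0, 0, 255],
  [0, 0, 0, 0, 255],
])

```text
t: 12.85
position: [500.5, -185.7, 121.3]
tool_rot: [-3.141, 0.0, -2.909]
contact_force: [0.1, -0.4, -1.9]
width: 11.4
finger_force: 35.0
```

Call:
step_arm([
  [0.8, 0, 0, 0, 255],
  [0, 0, 0, 0, 255],
])

```text
t: 13.1
position: [499.7, -185.8, 121.3]
tool_rot: [-3.142, 0.0, -2.909]
contact_force: [-0.1, -0.3, -1.4]
width: 11.2
finger_force: 35.0
```

Call:
step_arm([
  [0.8, 0, 0, 0, 255],
  [0, 0, 0, 0, 255],
])

```text
t: 13.35
position: [499.3, -185.8, 121.4]
tool_rot: [-3.142, 0.001, -2.908]
contact_force: [2.1, 0.3, -1.1]
width: 11.7
finger_force: 34.9
```

Call:
step_arm([
  [-2.6, 0, 0, 0, 255],
  [-1.4, 0, 0, 0, 255],
  [0, 0, 0, 0, 255],
  [0, 0, 0, 0, 255],
])

```text
t: 13.85
position: [502.7, -184.9, 121.2]
tool_rot: [3.142, -0.0, -2.908]
contact_force: [0.5, 0.1, -1.2]
width: 11.5
finger_force: 35.0
```

Call:
step_arm([
  [-0.8, 0, 0, 0, 255],
  [0, 0, 0, 0, 255],
])

```text
t: 14.1
position: [503.6, -184.8, 121.3]
tool_rot: [-3.142, 0.0, -2.908]
contact_force: [0.4, 0.3, -0.5]
width: 11.2
finger_force: 35.0
```

Call:
step_arm([
  [-0.8, 0, 0, 0, 255],
  [0, 0, 0, 0, 255],
])

```text
t: 14.35
position: [504.4, -184.5, 121.3]
tool_rot: [3.142, -0.0, -2.908]
contact_force: [-1.0, -0.8, -1.1]
width: 11.4
finger_force: 35.0
```

Call:
step_arm([
  [2.5, 0, 0, 0, 255],
  [0, 0, -10, 0, 255],
  [0, 0, -20, 0, 255],
  [0, 0, -20, 0, 255],
  [0, 10, 0, 0, 255],
  [0, 20, 0, 0, 255],
  [0, 25, 0, 0, 255],
  [0, 25, 0, 0, 255],
  [0, 25, 0, 0, 255],
  [0, 15, 0, 0, 255],
  [0, 7, 0, 0, 255],
  [0, 3.6, 0, 0, 255],
  [0, 0, 0, 0, 255],
  [0, 0, 0, 0, 255],
  [0, 0, 0, 0, 255],
])

```text
t: 16.23
position: [471.9, -58.5, 171.3]
tool_rot: [-3.142, -0.0, -2.909]
contact_force: [-0.2, 0.5, -1.6]
width: 11.6
finger_force: 35.0
```

Run:
```python
from h import *
b=snap('side','x2')[185:365,205:385]
cv2.imwrite('pics/c3.png',cv2.resize(b,(600,600),interpolation=2))
o=ctrl.get_obs();p=np.array(o['position']);d=p[:2]-[485.265,-121.277]
print(p.round(2),'xr',d@[.973,.231],'yr',d@[-.231,.973],o['contact_force'].round(2) if hasattr(o['contact_force'],'round') else o['contact_force'])
```

```text
[471.82 -58.4  171.28] xr 1.4460993225303138 yr 64.28552779012733 [ 0.47  0.56 -0.66]
```

View pics/c3.png

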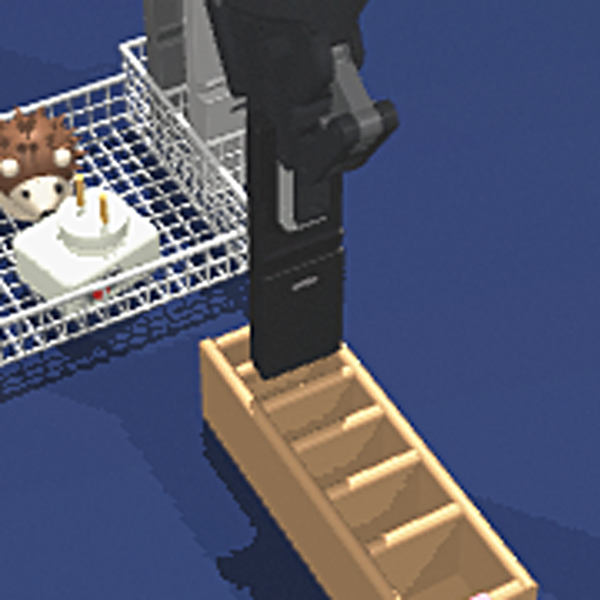

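The side crop shows the remote held upright over slot 2, its foot at crop (300,365), and the slot walls parallel to it. Lowering gently.

Call:
step_arm([
  [0, 0.4, 3, 0, 255],
  [0, 0, 3, 0, 255],
  [0, 0, 2, 0, 255],
  [0, 0, 1, 0, 255],
  [0, 0, 1, 0, 255],
  [0, 0, 0, 0, 255],
])

```text
t: 17.02
position: [471.7, -57.7, 161.3]
tool_rot: [3.142, -0.0, -2.908]
contact_force: [-0.0, -0.0, -1.3]
width: 11.6
finger_force: 35.0
```

Call:
step_arm([
  [0, 0, 1, 0, 255],
  [0, 0, 1, 0, 255],
  [0, 0, 0, 0, 255],
])

```text
t: 17.4
position: [471.6, -57.7, 159.2]
tool_rot: [3.142, -0.0, -2.908]
contact_force: [0.8, 0.2, -1.4]
width: 11.3
finger_force: 35.0
```

Call:
step_arm([
  [0, 0, 1, 0, 255],
  [0, 0, 1, 0, 255],
  [0, 0, 0, 0, 255],
])

```text
t: 17.77
position: [471.6, -57.7, 157.2]
tool_rot: [3.142, -0.0, -2.908]
contact_force: [0.4, 0.6, -1.3]
width: 11.7
finger_force: 35.0
```

Call:
step_arm([
  [0, -0.2, 1, 0, 255],
  [0, 0, 1, 0, 255],
  [0, 0, 1, 0, 255],
  [0, 0, 1, 0, 255],
  [0, 0, 0, 0, 255],
])

```text
t: 18.4
position: [471.7, -57.9, 153.2]
tool_rot: [3.142, -0.0, -2.908]
contact_force: [-0.1, 0.1, -0.7]
width: 11.9
finger_force: 35.0
```

Call:
step_arm([
  [0, 0, 2, 0, 255],
  [0, 0, 2, 0, 255],
  [0, 0, 2, 0, 255],
  [0, 0, 0, 0, 255],
])

```text
t: 18.9
position: [471.6, -57.9, 147.1]
tool_rot: [3.141, -0.0, -2.908]
contact_force: [0.4, -0.2, -1.1]
width: 11.5
finger_force: 35.0
```

Call:
step_arm([
  [0, 0, 2, 0, 255],
  [0, 0, 2, 0, 255],
  [0, 0, 2, 0, 255],
  [0, 0, 2, 0, 255],
  [0, 0, 0, 0, 255],
])

```text
t: 19.52
position: [471.6, -57.9, 139.1]
tool_rot: [3.141, -0.0, -2.908]
contact_force: [0.2, -0.2, -1.0]
width: 11.7
finger_force: 35.0
```

Call:
step_arm([
  [0, 0, 2, 0, 255],
  [0, 0, 3, 0, 255],
  [0, 0, 3, 0, 255],
  [0, 0, 3, 0, 255],
  [0, 0, 3, 0, 255],
  [0, 0, 2, 0, 255],
  [0, 0, 2, 0, 255],
  [0, 0, 0, 0, 255],
])

```text
t: 20.52
position: [471.6, -57.9, 121.2]
tool_rot: [3.141, -0.0, -2.908]
contact_force: [1.4, -0.5, 0.2]
width: 12.1
finger_force: 35.0
```

Call:
step_arm([
  [0, 0, 0.7, 0, 255],
  [0, 0, 0.7, 0, 255],
  [0, 0, 0, 0, 255],
])

```text
t: 20.9
position: [471.7, -57.9, 119.9]
tool_rot: [3.142, -0.0, -2.908]
contact_force: [1.0, 0.8, -1.5]
width: 11.6
finger_force: 35.0
```

Call:
step_arm([
  [0, 0, 0.7, 0, 255],
  [0, 0, 0.5, 0, 255],
  [0, 0, 0, 0, 255],
])

```text
t: 21.28
position: [471.7, -57.9, 118.7]
tool_rot: [3.142, -0.0, -2.908]
contact_force: [-0.0, 0.1, -1.8]
width: 11.4
finger_force: 35.0
```

Call:
step_arm([
  [0, 0, 0.5, 0, 255],
  [0, 0, 0, 0, 255],
])

```text
t: 21.52
position: [471.9, -57.9, 118.3]
tool_rot: [-3.141, 0.0, -2.908]
contact_force: [0.5, -0.5, 1.4]
width: 11.6
finger_force: 35.3
```

Call:
step_arm([
  [0, 0, 0.5, 0, 255],
  [0, 0, 0, 0, 255],
])

```text
t: 21.78
position: [471.9, -57.9, 118.3]
tool_rot: [-3.141, 0.001, -2.908]
contact_force: [-2.1, 0.1, 9.2]
width: 11.3
finger_force: 36.5
```

Call:
step_arm([
  [0, 0, -0.5, 0, 255],
  [0, 0, 0, 0, 215],
  [0, 0, 0, 0, 205],
  [0, 0, 0, 0, 190],
  [0, 0, 0, 0, 160],
  [0, 0, 0, 0, 120],
  [0, 0, 0, 0, 110],
  [0, 0, 0, 0, 110],
  [0, 0, -10, 0, 110],
  [0, 0, -25, 0, 110],
  [0, 0, -35, 0, 110],
  [0, 0, -40, 0, 110],
  [-20, -50, -20, 0, 110],
  [-20, -50, 0, 0, 110],
  [-20, -50, 0, 0, 110],
  [0, -50, 0, 0, 110],
  [0, -50, 0, 0, 110],
  [0, 0, 0, 0, 110],
])

```text
t: 24.02
position: [587.9, -290.6, 247.9]
tool_rot: [-3.141, -0.0, -2.912]
contact_force: [-0.3, 1.3, -1.0]
width: 48.5
finger_force: 0.0
```

Run:
```python
from h import *
snap('top','x4'); b=snap('side','top4')[135:375,145:465]
cv2.imwrite('pics/c4.png',cv2.resize(b,(800,600),interpolation=2))
```

```text
(no output)
```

View pics/c4.png

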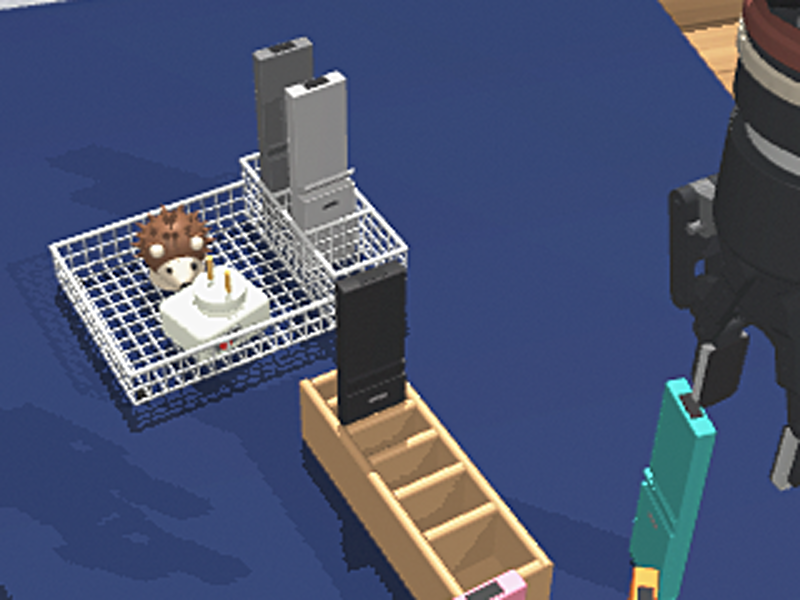

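The black remote stands upright in the second slot at crop (372,345). Slot 1 is behind it at (318,382), and four cells are in front: slots 3 to 5 and the pocket. The tray contents look unmoved.

```bash
python3 -c "
from cell import ctrl
print(ctrl.finish_job())"
```

```text
the job is handed in; nothing more can be done
None
```

The black remote (remote_a) now stands upright and fully home in slot 2. By feel in the pocket it measured about 15.4 mm thick, so the 13 mm slot 1 was ruled out without trying it. It went into slot 2 freely, and the job is handed in.

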